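# Sort two reed blocks and click the tuning slide into its detent

### The arm

A 6-joint arm with a two-finger parallel gripper is mounted at the origin on the work surface. World frame = base frame: x ahead of the robot, y to its left, z up, the work surface at z = 0. Lengths are in m, angles in degrees, forces in N, time in s.
With the tool pointing down it reaches from about 0.375 to 0.9 m from the base axis. Payload 3.1 kg.
Tool frame: the origin (TCP) lies at the very end of the fingers, on their centre line; the grasp point (between the pads) lies 19 mm behind it (bot.grip_point_offset is the distance from the TCP to the grasp point, in m); z points along the fingers, y is the line along which they close (so a half turn about z gives the same grasp; the last joint's range is limited). The gripper opens to 85 mm and grips with 20 to 120 N. Pads are 22 mm wide; open, the fingers measure 114 mm over their backs; the gripper's body (76 mm by 85 mm) begins 54 mm behind the grasp point. The pads swing forward as they close: fully open they stand 13 mm farther back than shut.
Start: joints at [65.46, 30.224, 82.088, -0, 67.689, -10.227], TCP at [0.154, 0.606, 0.231] pointing down, gripper open.
Joint ranges: [-176.69, 176.69], [-43.24, 126.21], [12.49, 139.97], [-82, 262], [0, 151.66], [-163.58, 163.58]. Speed limits (degrees/s): [159.86, 159.86, 180, 180, 180, 180].

### API

Orientations are given as [roll, pitch, yaw] about the fixed x, y, z axes, in that order (R = Rz(yaw) Ry(pitch) Rx(roll)).
In Python, from station import bot, eyes, workorder, models gives the robot as it stands. The module is installed in compiled form; this text tells all that it offers.
- The arm moves only by the shell command python3 -m crank 'ROWS' [FORCE]. ROWS is JSON, a list of rows, each a list of 7 numbers: the turn, a rotation vector about the tool's x, y, z in degrees, then the shift along the tool's x, y, z in mm, then the finger opening in mm, from 0 to 85.4. In form: [[ax, ay, az, tx, ty, tz, grip], ...]. A call has 1 to 20 rows; each row is the pose to reach, as a shift and turn from the pose commanded when the call began, along the tool's axes at that moment; what a row does not reach only later rows make up. A row lasts 1/8 s, in which the tool goes at most 62.5 mm and 10.7 degrees, less where a joint would pass 70% of its speed; a pose out of reach is approached as far as the arm can. A call with a gripper value outside its range is refused whole. The fingers move at their own pace and stop on an object; FORCE is the grip in N (left out, the last holds). Time passes only in rows, so rows that repeat a pose let the fingers close. It gives the time, the measured TCP pose, the force, the opening and the grip force at its end, in the units of the state.
- bot.observe(): the state, without advancing time (a new reading comes with each control period).
- eyes.capture(name): name is "side" or "top"; returns a dict with "color" (384x512x3 uint8, red, green, blue), "camera_matrix" (3x3 intrinsics, pixels), "R" (3x3) and "t" (3): a world point X has camera coordinates R X + t. Camera axes: x right, y down, z forward; pixel columns grow to the right and rows downward; lengths in m; the calibration is good to about 2 mm. A picture is of the moment at which its call begins. There is no depth.
- workorder.hand_in(): hands the job in; it is judged then, once.
Trained networks look in a picture, given as the dict that the camera call returned (one of the last four; its "shot" number tells which), for a name from the list of things; names that differ only in an ending like _2 or _b are one class to them, and where a whole thing is asked for, a point or a joint stands for the part that bears it (a point fixed in the world has none). Each returns a list of dicts, best first, with "conf" (0 to 1); they miss things now and then, are a little off and sometimes report something else, mostly with a low value. They report only what shows in the picture. A call takes as long as a camera call. They do not tell look-alikes from the thing itself.
- models.search_frame(name, picture): "box" ([left, top, right, bottom] in pixels, round what is visible of it).
The state is a dict: "clock": time; "qpos": joint angles; "qvel": joint speeds; "tau": joint torques, N m; "position": TCP position; "orientation": TCP orientation; "force": force on the tool from outside, world axes, zero at the start; "wrist_torque": the same for the moment, N m; "gripper_width": finger opening in m; "grip_force": force on a finger pad.
Only numpy, scipy, OpenCV 4.12 (cv2) and the standard library are available. Lean on these libraries where they do the work, as an engineer would, in place of code of your own. Each camera call takes 0.05 s, during which the arm holds its last target. There are 200 camera calls.

### The job

Sort the two reed blocks: lay the red-tagged one flat, tag up, in the red cork-lined reject tray, and seat the green-tagged one, tag up, fully down in the green nest of the blue tuning-slide carriage, and let go of both. Then take the slide by its round brass knob and push it along its rail until you feel the spring ball click into the carriage's notch; do not run on past the click, and finish with the ball still seated and the gripper still holding the knob. Leave the other things on the bench where they are.

Things in the scene. Friction and masses are not known exactly. Their poses are not given: they have to be found in the camera images.
- reed_pass: GOOD reed block: black comb between two brass reed plates, 30 x 100 x 13 mm (x, y, z), with a round GREEN tag 20 mm wide on its top face near its +y end. 60 to 125 g, loose, lies flat on the bench at the start. Origin: centre of the underside; y runs along its length, z up through the tagged face. Either way round fits the nest.
- reed_reject: REJECTED reed block: the same in every way but with a round RED tag. Origin and axes as for the good one. The two swap places on the bench from run to run.
- tray_floor (a point): Centre of the cork floor of the reject tray: red-painted, fixed, outside 130 x 160 x 22 mm (x, y, z), walls 4 mm, floor top 4 mm above the bench. Axes: y along its length, z up. It stands left or right of the slide from run to run (the plain steel screw tin stands on the other side).
- slide_base: Aluminium base of the tuning slide, 68 x 330 x 12 mm (x, y, z), fixed. Origin: centre of its underside; y along the rail. Dark end blocks 26 mm high stand on both ends, a small black microphone 54 mm high on the +y one. The carriage on it is a flat blue plate 52 mm wide, top 24 mm above the bench, from 105 mm behind (-y) to 70 mm ahead of the nest centre.
- nest (a point): Centre of the nest floor on the blue carriage, 24 mm above the bench. Pocket 36 x 106 mm (x, y): 3 mm of play all round a reed block laid along y. Green end stops and corner lips 6 mm high bound it; the middle 50 mm of both long sides is open, so fingers can straddle the block. Axes: +y is the way the carriage slides towards the detent, x across the rail, z up; moves with the carriage.
- slide_knob: Round upright brass knob on the carriage, 85 mm behind the nest centre (-y of the nest): 18 mm in diameter, 32 mm high. Origin: centre of its foot, on the carriage top 24 mm above the bench. It may turn a little about its own axis, which does nothing. Clear on both x sides of the nest frame: pinch it from above across x.
- carriage (a joint): Travel of the carriage along its rail in m: 0 at the -y end, stop at 0.115. It starts at 0 to 0.03. About 1.5 N of friction; it stays where it is left.
- notch (a point): Middle of the mouth of the V notch cut in the +x edge of the carriage (12 mm wide, 5 mm deep), 26 mm in x and -30 mm in y from the nest centre, 5 mm below the carriage top. Axes as the nest.
- detent (a point): Where the middle line of the brass detent block (24 x 26 mm, beside the +x edge of the carriage, black line on top, top 22.5 mm above the bench) meets the carriage edge; axes as the nest. An 8 mm spring ball sticks out towards the edge within 4 mm in y of this point: where exactly differs and must be felt. The notch starts on its -y side and comes up to it as the carriage slides to +y.
- detent_ball (a joint): How far the ball has come out, in m: 0 riding on the plain carriage edge, about 0.005 fully seated in the notch. From 6 mm before the notch's middle it draws the carriage on with up to about 5 N; past the middle it resists as much (about 7 N with friction pushes it out). If the knob is let loose within about 4 mm of the middle, the ball centres the carriage by itself.
- cover_plate: Chrome cover plate, 28 x 120 x 10 mm, loose, beyond the left end of the slide; leave it alone. Origin: centre of the underside.
- comb: Bare black plastic comb, 30 x 104 x 7 mm, loose, beyond the right end of the slide; leave it alone. Origin: underside.
- scraper: Reed scraper, wooden handle and steel blade along y, 160 mm long, 13 mm high, loose, behind the slide; leave it alone. Origin: underside, near its middle.
- screw_tin: Plain steel cork-lined tin of brass screws, 100 x 130 x 26 mm, one divider, loose; leave it alone and put nothing in it. Origin: centre of the underside.
Things that resemble listed ones, but are neither listed nor needed, are in the scene too. What is shaped like the reed_reject but pink or turquoise is not meant.

How it is judged:
By the outcome, as a careful person would: the job done as asked, in the order asked, and still so for the second after the job is handed in, while the arm keeps its last pose, push and grip.
It also fails if it takes over 72 s, if anything falls off the work surface, if the arm or the gripper's body presses on something with over 40 N, if the wrist force passes 120 N, or if a joint passes its speed limit or range.

## Working session

There is one attempt and no reset: what is moved stays moved. The work goes in short steps, Python scripts to look and compute and a shell command to move; the robot and the scene stay as the last step left them, time stands still between calls to the robot, and variables do not carry over. Pictures are saved under pics/ and viewed, at most 10 in all, crops included, and the job is handed in when it is done.

```bash
mkdir -p pics; cat > h.py <<'E'
import numpy as np, cv2
from station import bot, eyes, workorder, models
def cap(n): return eyes.capture(n)
def save(p,f,crop=None,s=1):
    im=p["color"][:,:,::-1]
    if crop: l,t,r,b=crop; im=im[t:b,l:r]
    cv2.imwrite(f,cv2.resize(im,None,fx=s,fy=s,interpolation=cv2.INTER_CUBIC))
def ray(p,uv,z):
    K=np.array(p["camera_matrix"]);R=np.array(p["R"]);t=np.array(p["t"])
    d=R.T@np.linalg.solve(K,[uv[0],uv[1],1.]);c=-R.T@t
    return c+d*(z-c[2])/d[2]
def proj(p,X):
    c=np.array(p["R"])@np.array(X)+np.array(p["t"]);k=np.array(p["camera_matrix"])@c
    return k[:2]/k[2]
E
python3 - <<'E'
from h import *
s=bot.observe(); print({k:np.round(v,3).tolist() for k,v in s.items()})
a=cap("top");b=cap("side")
for p,n in((a,'top'),(b,'side')):
    save(p,f'pics/{n}0.png',s=1.5)
    print(n,-np.array(p["R"]).T@p["t"])
    for k in ["reed_pass","reed_reject","tray_floor","slide_base","nest","slide_knob","notch","detent","cover_plate","comb","scraper","screw_tin"]:
        try: print(k,[(np.round(d["box"]).tolist(),round(d["conf"],2)) for d in models.search_frame(k,p)][:4])
        except Exception as e: print(k,e)
E
```

```text
{'clock': 0.0, 'qpos': [65.461, 30.279, 82.157, -0.001, 67.69, -10.228], 'qvel': [0.076, -0.008, 0.107, -0.083, 0.033, 0.074], 'tau': [-0.001, -44.235, -17.802, -0.0, 0.008, -0.0], 'position': [0.154, 0.605, 0.23], 'orientation': [-179.876, -0.022, 165.689], 'force': [-0.043, -0.321, 0.797], 'wrist_torque': [0.006, 0.036, 0.021], 'grip_force': 0.0, 'gripper_width': 0.085}
top [ 0.37341162 -0.018117    1.14694395]
reed_pass [([192.0, 228.0, 234.0, 240.0], 0.61)]
reed_reject [([264.0, 219.0, 305.0, 239.0], 0.87), ([304.0, 258.0, 343.0, 288.0], 0.58), ([321.0, 116.0, 338.0, 154.0], 0.55)]
tray_floor [([348.0, 170.0, 412.0, 230.0], 0.81)]
slide_base [([159.0, 141.0, 291.0, 176.0], 0.79)]
nest [([212.0, 152.0, 278.0, 172.0], 0.93)]
slide_knob [([212.0, 151.0, 279.0, 172.0], 0.59)]
notch [([210.0, 151.0, 279.0, 174.0], 0.64)]
detent []
cover_plate [([95.0, 134.0, 138.0, 151.0], 0.57)]
comb [([372.0, 132.0, 413.0, 149.0], 0.86), ([95.0, 135.0, 138.0, 154.0], 0.28)]
scraper [([350.0, 171.0, 413.0, 227.0], 0.56), ([226.0, 110.0, 288.0, 114.0], 0.55)]
screw_tin [([90.0, 191.0, 150.0, 236.0], 0.57)]
side [ 0.46287027 -0.73564407  0.86321561]
reed_pass [([200.0, 164.0, 213.0, 195.0], 0.72)]
reed_reject [([156.0, 243.0, 181.0, 282.0], 0.97), ([293.0, 248.0, 335.0, 262.0], 0.82), ([205.0, 208.0, 220.0, 240.0], 0.63)]
tray_floor [([220.0, 274.0, 277.0, 345.0], 0.68)]
slide_base [([249.0, 129.0, 290.0, 230.0], 0.63)]
nest [([262.0, 114.0, 278.0, 131.0], 0.6), ([255.0, 168.0, 287.0, 216.0], 0.59), ([252.0, 133.0, 289.0, 230.0], 0.37)]
slide_knob [([270.0, 200.0, 278.0, 208.0], 0.4)]
notch [([257.0, 169.0, 283.0, 214.0], 0.62)]
detent [([216.0, 273.0, 279.0, 346.0], 0.48)]
cover_plate [([261.0, 112.0, 278.0, 131.0], 0.74)]
comb [([315.0, 296.0, 332.0, 342.0], 0.93)]
scraper [([312.0, 177.0, 326.0, 215.0], 0.57)]
screw_tin [([196.0, 109.0, 232.0, 141.0], 0.58), ([260.0, 165.0, 286.0, 215.0], 0.26)]
```

View pics/top0.png

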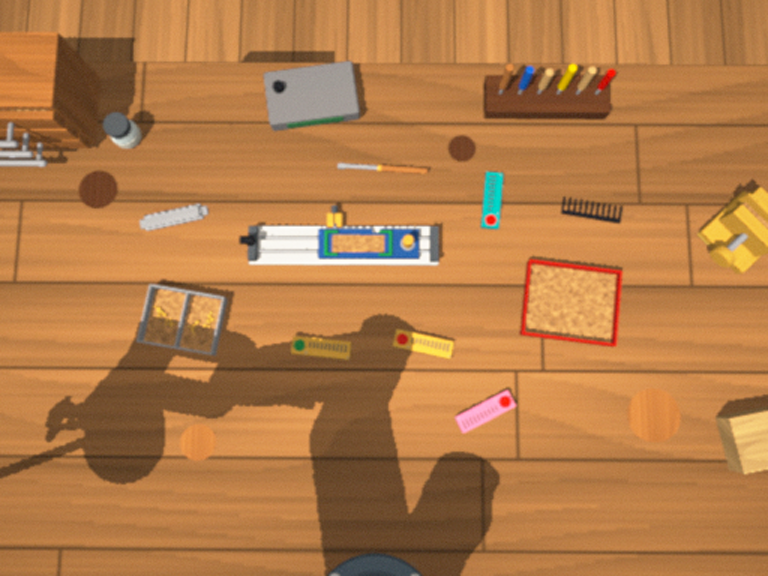

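```bash
python3 - <<'E'
import cv2
i=cv2.imread('pics/top0.png')
c=i[155:450,210:540]
cv2.imwrite('pics/top0c.png',cv2.resize(c,None,fx=2,fy=2,interpolation=cv2.INTER_CUBIC))
E
```

```text
(no output)
```

View pics/top0c.png

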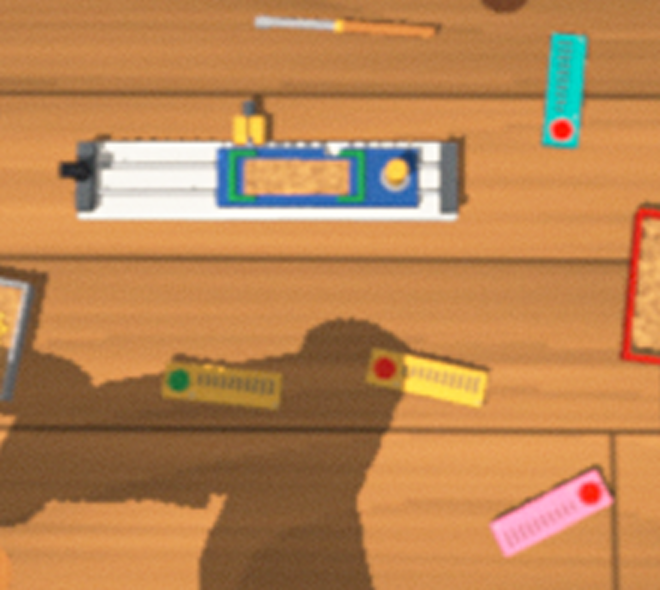

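The top view shows the following, in 768x576 pixels. World +y is to the left and +x is up.
- **Green tag on brass:** (320,346), which is reed_pass.
- **Red tag candidates:** brass (424,343), pink (486,411) and turquoise (491,200). I choose the brass one; the crop confirms it.
- **Tray:** (571,301), on the right.
- **Slide:** nest about (358,243), knob (408,241), detent block (335,217).

```bash
cat > m.py <<'E'
from h import *
def seg(p,roi,lo,hi,z,k=3):
    l,t,r,b=roi
    im=cv2.resize(p["color"][t:b,l:r],None,fx=4,fy=4,interpolation=cv2.INTER_CUBIC)
    h=cv2.cvtColor(im,cv2.COLOR_RGB2HSV); m=cv2.inRange(h,lo,hi)
    m=cv2.morphologyEx(m,cv2.MORPH_CLOSE,np.ones((11,11))); m=cv2.morphologyEx(m,cv2.MORPH_OPEN,np.ones((7,7)))
    cs=cv2.findContours(m,cv2.RETR_EXTERNAL,cv2.CHAIN_APPROX_NONE)[0]
    c=max(cs,key=cv2.contourArea)[:,0,:].astype(float)
    uv=(c+.5)/4-.5+[l,t]
    P=np.array([ray(p,q,z)[:2] for q in uv])
    rr=cv2.minAreaRect((P*1000).astype(np.float32))
    bx=cv2.boxPoints(rr); e=bx[1]-bx[0]; f=bx[2]-bx[1]; g=e if np.hypot(*e)>np.hypot(*f) else f
    a=np.degrees(np.arctan2(g[1],g[0]))%180
    return np.round(rr[0],1),np.round(sorted(rr[1]),1),round(a,1)
E
python3 - <<'E'
from m import *
p=cap("top")
c=p["color"]
h=cv2.cvtColor(c,cv2.COLOR_RGB2HSV)
print('brass',h[230,222],h[232,220],h[229,292],h[234,208],'wood',h[222,200],h[240,230],h[215,290],h[245,290])
for n,roi in(('pass',(185,215,245,250)),('rej',(255,210,310,245))):
    for lo in (19,20,21,22):
        try: print(n,lo,seg(p,roi,(lo,60,40),(80,255,255),.013))
        except Exception as e: print(e)
print('tags',[ (x,seg(p,roi,*lh,.013)) for x,roi,lh in(('g',(185,215,245,250),((45,100,30),(90,255,255))),)])
print('carriage',seg(p,(205,140,290,180),(95,80,60),(130,255,255),.024))
print('green',seg(p,(205,140,290,180),(50,100,40),(90,255,255),.03))
print('base',seg(p,(155,140,300,182),(0,0,170),(180,40,255),.012))
print('tray', *[seg(p,(335,160,425,240),(0,200,90),(6,255,255),z) for z in (.022,)], seg(p,(335,160,425,240),(170,150,90),(180,255,255),.022))
print('knob',ray(p,(408/1.5,240/1.5),.056), 'det',ray(p,((210+249/2)/1.5,(155+128/2)/1.5),.0225),'notch',ray(p,((210+335/2)/1.5,(155+148/2)/1.5),.024))
a=c[140:180,155:300]; cv2.imwrite('pics/slide.png',cv2.resize(a[:,:,::-1],None,fx=5.5,fy=5.5,interpolation=cv2.INTER_CUBIC))
b=c[210:250,185:310]; cv2.imwrite('pics/b.png',cv2.resize(b[:,:,::-1],(int(145*5.5),255),interpolation=cv2.INTER_CUBIC))
x=cv2.imread('pics/slide.png');y=cv2.imread('pics/b.png')
y=cv2.resize(y,(x.shape[1],255));cv2.imwrite('pics/sl.png',np.vstack([x,y]))
E
```

```text
brass [ 18 141 130] [ 18 159 146] [ 21 158 242] [ 19 184 183] wood [ 14 153 115] [ 16 158 123] [ 14 163 211] [ 14 158 204]
pass 19 (array([439.9,  94.3]), array([30.1, 99. ]), np.float32(84.0))
pass 20 (array([443.1, 117.7]), array([24.8, 50.4]), np.float32(90.3))
pass 21 (array([444. , 130.4]), array([21.7, 23.7]), np.float32(90.3))
pass 22 (array([444. , 130.8]), array([21.7, 21.8]), np.float32(1.3))
rej 19 (array([445.6, -88.8]), array([32. , 84.9]), np.float32(77.5))
rej 20 (array([444.4, -92.9]), array([30.6, 75.1]), np.float32(77.8))
rej 21 (array([444. , -94.6]), array([29.5, 70.2]), np.float32(77.7))
rej 22 (array([443.8, -95.5]), array([28.6, 67.6]), np.float32(77.9))
tags [('g', (array([443.6, 130.7]), array([15.3, 16. ]), np.float32(1.4)))]
carriage (array([618.8, -42.9]), array([50.8, 58.2]), np.float32(90.3))
green (array([618.9,  79.2]), array([22.6, 45.8]), np.float32(178.9))
base (array([618.1,  57.8]), array([ 68.6, 325.4]), np.float32(90.1))Traceback (most recent call last):
  File "<stdin>", line 14, in <module>
  File "m.py", line 8, in seg
    c=max(cs,key=cv2.contourArea)[:,0,:].astype(float)
      ~~~^^^^^^^^^^^^^^^^^^^^^^^^
ValueError: max() iterable argument is empty
```

```bash
python3 - <<'E'
from m import *
import m
p=cap("top"); c=p["color"]
def segm(roi,ranges,z,k=3):
    l,t,r,b=roi
    im=cv2.resize(c[t:b,l:r],None,fx=4,fy=4,interpolation=cv2.INTER_CUBIC)
    h=cv2.cvtColor(im,cv2.COLOR_RGB2HSV); mk=0
    for lo,hi in ranges: mk=mk|cv2.inRange(h,lo,hi)
    mk=cv2.morphologyEx(mk,cv2.MORPH_OPEN,np.ones((k,k)))
    v,u=np.nonzero(mk); uv=(np.c_[u,v]+.5)/4-.5+[l,t]
    P=np.array([ray(p,q,z)[:2] for q in uv])*1000
    rr=cv2.minAreaRect(P.astype(np.float32)); bx=cv2.boxPoints(rr); e=bx[1]-bx[0]; f=bx[2]-bx[1]; g=e if np.hypot(*e)>np.hypot(*f) else f
    return np.round(rr[0],1),np.round(sorted(rr[1]),1),round(float(np.degrees(np.arctan2(g[1],g[0]))%180),1),'cent',np.round(P.mean(0),1)
red=[((0,190,60),(8,255,255)),((172,120,60),(180,255,255))]
print('rej',segm((255,212,310,245),red+[((19,60,60),(40,255,255))],.013,7))
print('redtag',segm((255,212,290,245),red,.013,7))
print('blue',segm((205,145,290,178),[((95,100,60),(130,255,255))],.024,5))
print('green',segm((205,145,290,178),[((50,100,40),(85,255,255))],.03,5))
print('tray',segm((335,160,425,240),red,.022,3))
print('dark ends',segm((155,140,172,182),[((0,0,0),(180,90,110))],.026,5),segm((285,140,300,182),[((0,0,0),(180,90,110))],.026,5))
print('knob',segm((262,150,282,172),[((12,60,60),(35,255,255))],.056,5))
print('det',segm((214,130,232,150),[((20,120,160),(35,255,255))],.0225,3))
x=cv2.resize(c[132:180,155:300,::-1],(800,265),interpolation=cv2.INTER_CUBIC);y=cv2.resize(c[210:250,185:310,::-1],(800,256),interpolation=cv2.INTER_CUBIC)
cv2.imwrite('pics/sl.png',np.vstack([x,y]))
# side view estimates
s=cap("side")
print('check side proj pass tag',proj(s,[.4437,.1307,.013]),'knob top',proj(s,[.618,-.06,.056]))
save(s,'pics/side1.png',(140,100,350,350),2.3)
E
```

```text
rej (array([446.6, -83.2]), array([31.5, 96.4]), 77.5, 'cent', array([445.3, -89.9]))
redtag (array([455.1, -44.4]), array([16. , 16.6]), 0.2, 'cent', array([455. , -44.5]))
blue (array([618.6,  14.2]), array([ 50.6, 172.2]), 90.0, 'cent', array([616.3,   6.4]))
green (array([618.4,  31.6]), array([ 45.3, 116.5]), 90.3, 'cent', array([619.1,  31.3]))
tray (array([ 518.9, -332.8]), array([134.3, 164.7]), 83.2, 'cent', array([ 520.8, -335.8]))
dark ends (array([617.7, 219.3]), array([28.4, 58. ]), 1.9, 'cent', array([618.5, 213.9])) (array([ 603.5, -100.5]), array([12.2, 27.1]), 179.6, 'cent', array([ 602.3, -102.2]))
knob (array([623.8, -51.7]), array([39.9, 47.9]), 90.3, 'cent', array([621.3, -52.5]))
det (array([662. ,  74.7]), array([20.1, 24.3]), 90.3, 'cent', array([661.7,  74.8]))
check side proj pass tag [207.40844931 166.81300639] knob top [274.63115394 200.3408625 ]
```

View pics/sl.png

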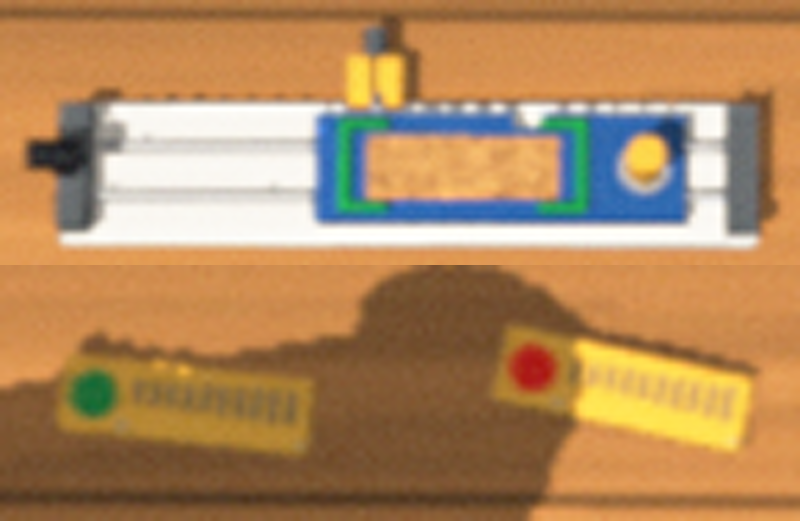

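View pics/side1.png

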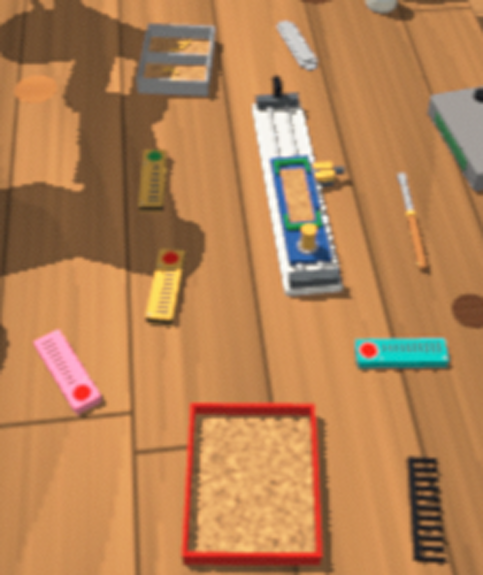

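The slide crop shows the nest at (460,167), the knob at (645,155), the detent block at (375,80) and the notch at (530,118). The side view agrees: the tray is empty, and the brass blocks carry the green and red tags. Nest ≈ (618.5, 31.6), with its axes parallel to the world axes.

```bash
cat > plan.py <<'E'
import sys; from h import bot
import numpy as np; from scipy.spatial.transform import Rotation as Ro
s=bot.observe(); P=np.array(s["position"])*1000; R=Ro.from_euler('xyz',s["orientation"],degrees=True)
print('now',P.round(1),np.round(s["orientation"],2),'w',round(s["gripper_width"]*1000,1),'F',np.round(s["force"],1),'t',s["clock"])
for a in sys.argv[1:]:
    x,y,z,yaw=map(float,a.split(','))
    G=Ro.from_euler('xyz',[180,0,yaw],degrees=True)
    print(a,'->',(R.inv()*G).as_rotvec(degrees=True).round(2),R.inv().apply(np.array([x,y,z])-P).round(1))
E
python3 plan.py 450,350,200,120 447,-81,120,77.5
```

```text
now [154.5 605.6 231.3] [-180.     -0.    165.69] w 85.6 F [ 0.2  0.2 -0.2] t 1.45
450,350,200,120 -> [-0.    0.   45.69] [-349.6 -174.6   31.3]
447,-81,120,77.5 -> [-0.    0.   88.19] [-453.2 -592.9  111.3]
```

```bash
python3 -m crank '[[0,0,46,-350,-175,31,60],[0,0,46,-350,-175,31,60],[0,0,46,-350,-175,31,60],[0,0,46,-350,-175,31,60],[0,0,46,-350,-175,31,60],[0,0,46,-350,-175,31,60],[0,0,46,-350,-175,31,60],[0,0,88,-453,-593,111,60],[0,0,88,-453,-593,111,60],[0,0,88,-453,-593,111,60],[0,0,88,-453,-593,111,60],[0,0,88,-453,-593,111,60],[0,0,88,-453,-593,111,60],[0,0,88,-453,-593,111,60],[0,0,88,-453,-593,111,60],[0,0,88,-453,-593,111,60],[0,0,88,-453,-593,111,60]]' 40; python3 plan.py 447,-81,40,77.5 447,-81,3,77.5
```

```text
clock: 3.58
position: [0.4466, -0.0791, 0.1206]
orientation: [-180.0, -0.0, 77.8]
force: [-0.4, 0.8, -0.4]
gripper_width: 0.0602
grip_force: 0.0
now [446.6 -79.1 120.6] [-1.7998e+02 -2.0000e-02  7.7840e+01] w 60.2 F [-0.4  0.8 -0.4] t 3.575
447,-81,40,77.5 -> [-0.02 -0.02  0.34] [-1.8  0.9 80.6]
447,-81,3,77.5 -> [-0.02 -0.02  0.34] [ -1.8   0.9 117.6]
```

```bash
python3 -m crank '[[0,0,0.3,-1.8,0.9,60,60],[0,0,0.3,-1.8,0.9,90,60],[0,0,0.3,-1.8,0.9,105,60],[0,0,0.3,-1.8,0.9,117,60],[0,0,0.3,-1.8,0.9,117,60],[0,0,0.3,-1.8,0.9,117,20],[0,0,0.3,-1.8,0.9,117,20],[0,0,0.3,-1.8,0.9,117,20],[0,0,0.3,-1.8,0.9,117,20],[0,0,0.3,-1.8,0.9,117,20]]' 40; python3 plan.py 447,-81,100,77.5
```

```text
clock: 4.82
position: [0.4477, -0.0831, 0.0043]
orientation: [179.9, 0.0, 77.4]
force: [-0.7, 0.3, 6.5]
gripper_width: 0.0285
grip_force: 40.0
now [447.7 -83.1   4.3] [1.799e+02 2.000e-02 7.738e+01] w 28.5 F [-0.7  0.3  6.5] t 4.825
447,-81,100,77.5 -> [ 0.1   0.02 -0.12] [  1.9  -1.  -95.7]
```

```bash
python3 -m crank '[[0,0,0,0,0,-40,20],[0,0,0,0,0,-90,20],[0,0,0,0,0,-90,20],[0,0,0,0,0,-90,20],[0,0,0,0,0,-90,20]]' 40; python3 - <<'E'
from h import *
p=cap("side"); save(p,'pics/s2.png',(120,130,350,350),2.2); p=cap("top"); print([ (d['box'],d['conf']) for d in models.search_frame("reed_reject",p)])
E
python3 plan.py 519,-333,70,83 519,-333,10,83
```

```text
clock: 5.45
position: [0.4464, -0.0826, 0.0923]
orientation: [-179.9, -0.0, 77.4]
force: [-0.0, -0.3, -0.6]
gripper_width: 0.0287
grip_force: 40.3
[([318.5, 116.0, 336.3, 153.9], 0.97), ([317.8, 259.8, 342.3, 273.9], 0.57)]
now [446.7 -82.7  92.3] [-1.7987e+02 -3.0000e-02  7.7380e+01] w 28.7 F [-0.3  0.4 -0.7] t 5.6
519,-333,70,83 -> [-0.13 -0.03 -5.62] [-228.4  125.3   21.9]
519,-333,10,83 -> [-0.13 -0.03 -5.62] [-228.5  125.4   81.9]
```

View pics/s2.png

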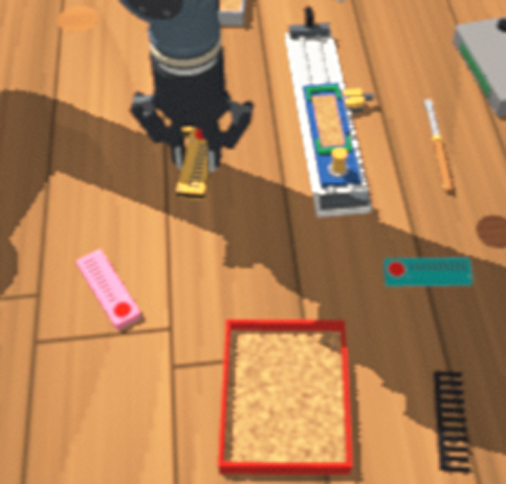

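The red-tagged brass block is in the fingers at (190,165), nearly level, and the tray at (287,395) is empty. Next I carry it to the tray.

```bash
python3 -m crank '[[0,0,-3,-100,55,0,20],[0,0,-6,-180,95,0,20],[0,0,-6,-228,125,0,20],[0,0,-6,-228,125,22,20],[0,0,-6,-228,125,22,20],[0,0,-6,-228,125,22,20],[0,0,-6,-228,125,50,20],[0,0,-6,-228,125,70,20],[0,0,-6,-228,125,79,20],[0,0,-6,-228,125,83,20],[0,0,-6,-228,125,83,20],[0,0,-6,-228,125,83,20],[0,0,-6,-228,125,83,20]]' 40; python3 plan.py 519,-333,9,83
```

```text
clock: 7.22
position: [0.5198, -0.3331, 0.011]
orientation: [179.9, 0.0, 83.4]
force: [-0.1, 0.4, -1.1]
gripper_width: 0.0289
grip_force: 40.2
now [ 519.8 -333.1   11. ] [1.7994e+02 4.0000e-02 8.3380e+01] w 28.9 F [-0.1  0.4 -1.1] t 7.225
519,-333,9,83 -> [0.06 0.04 0.38] [ 0.  -0.8  2. ]
```

```bash
python3 -m crank '[[0,0,0,0,0,1.5,20],[0,0,0,0,0,2.5,20],[0,0,0,0,0,2.5,20],[0,0,0,0,0,2.5,40],[0,0,0,0,0,2.5,50],[0,0,0,0,0,2.5,50],[0,0,0,0,0,-20,50],[0,0,0,0,0,-80,50],[0,0,0,0,0,-90,50],[0,0,0,0,0,-90,50]]' 40; python3 plan.py 440,94.3,100,84
```

```text
clock: 8.48
position: [0.5198, -0.333, 0.1011]
orientation: [179.9, 0.1, 83.4]
force: [-0.9, 0.7, -0.5]
gripper_width: 0.0503
grip_force: 0.0
now [ 519.8 -333.   101.1] [1.7992e+02 6.0000e-02 8.3390e+01] w 50.3 F [-0.9  0.7 -0.5] t 8.475
440,94.3,100,84 -> [ 0.08  0.06 -0.61] [ 415.3 -128.4    0.5]
```

```bash
python3 - <<'E'
from m import *
p=cap("top")
for lo in (17,18,19,20): print(lo,seg(p,(185,215,245,250),(lo,60,40),(90,255,255),.013))
print(seg(p,(185,215,245,250),(45,100,30),(90,255,255),.013))
a=cv2.resize(p["color"][205:260,180:320,::-1],(784,308),interpolation=cv2.INTER_CUBIC)
s=cap("side");b=cv2.resize(s["color"][260:360,200:340,::-1],(392,280),interpolation=cv2.INTER_CUBIC)
t=cv2.resize(p["color"][150:250,330:470,::-1],(392,280),interpolation=cv2.INTER_CUBIC)
cv2.imwrite('pics/c3.png',np.vstack([a,np.hstack([b,t])]))
E
```

```text
17 (array([439.9,  93.8]), array([ 34.5, 105.8]), np.float32(84.4))
18 (array([440.,  94.]), array([ 33.6, 104. ]), np.float32(84.3))
19 (array([439.8,  94.3]), array([ 32.4, 102.3]), np.float32(84.2))
20 (array([439.9,  94.3]), array([ 31.4, 101.1]), np.float32(84.4))
(array([443.6, 130.7]), array([15.3, 16. ]), np.float32(1.4))
```

View pics/c3.png

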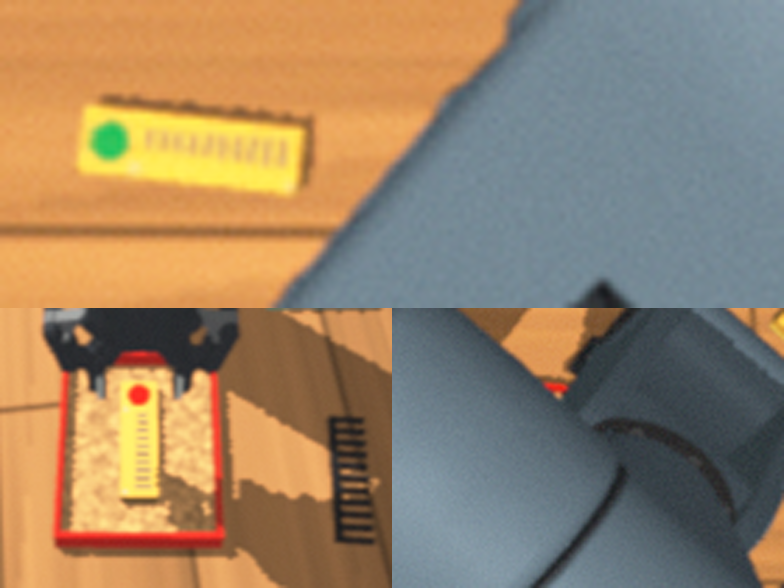

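The reject block lies flat in the tray with its tag up, at (140,440). The green block is in full light at (192,147), with its centre at (440, 94.2) and its axis at 84.3°.

```bash
python3 -m crank '[[0,0,-1,60,-18,0,60],[0,0,-1,120,-37,0,60],[0,0,-1,180,-55,0,60],[0,0,-1,240,-74,0,60],[0,0,-1,300,-92,0,60],[0,0,-1,360,-111,0,60],[0,0,-1,415,-128,0,60],[0,0,-1,415,-128,0,60],[0,0,-1,415,-128,0,60],[0,0,-1,415,-128,0,60],[0,0,-1,415,-128,0,60]]' 40; python3 plan.py 440,94.2,4,84.3
```

```text
clock: 9.95
position: [0.4406, 0.0929, 0.1001]
orientation: [-180.0, 0.0, 84.2]
force: [0.3, -0.4, -0.8]
gripper_width: 0.06
grip_force: 0.0
now [440.6  92.9 100.1] [-179.99    0.     84.23] w 60.0 F [ 0.3 -0.4 -0.8] t 9.95
440,94.2,4,84.3 -> [-0.01  0.   -0.07] [ 1.3 -0.7 96.1]
```

```bash
python3 -m crank '[[0,0,0,1.3,-0.7,50,60],[0,0,0,1.3,-0.7,80,60],[0,0,0,1.3,-0.7,92,60],[0,0,0,1.3,-0.7,96,60],[0,0,0,1.3,-0.7,96,60],[0,0,0,1.3,-0.7,96,60]]' 40; python3 plan.py 440,94.2,4,84.3
```

```text
clock: 10.7
position: [0.4402, 0.0956, 0.0052]
orientation: [179.9, -0.0, 84.4]
force: [-0.1, -0.5, 0.6]
gripper_width: 0.0598
grip_force: 0.0
now [440.2  95.6   5.2] [ 1.7989e+02 -1.0000e-02  8.4390e+01] w 59.8 F [-0.1 -0.5  0.6] t 10.7
440,94.2,4,84.3 -> [ 0.11 -0.01  0.09] [-1.4 -0.1  1.2]
```

```bash
python3 -m crank '[[0,0,0,-1.4,0,1,60],[0,0,0,-1.4,0,1,60],[0,0,0,-1.4,0,1,20],[0,0,0,-1.4,0,1,20],[0,0,0,-1.4,0,1,20],[0,0,0,-1.4,0,1,20],[0,0,0,-1.4,0,1,20]]' 40; python3 plan.py; python3 -m crank '[[0,0,0,-1.4,0,-40,20],[0,0,0,-1.4,0,-90,20],[0,0,0,-1.4,0,-90,20],[0,0,0,-1.4,0,-90,20],[0,0,0,-1.4,0,-90,20]]';  python3 plan.py 618.5,31.6,90,90 618.5,31.6,32,90
```

```text
clock: 11.58
position: [0.4395, 0.0942, 0.0036]
orientation: [180.0, -0.0, 84.4]
force: [-0.2, 0.3, 5.9]
gripper_width: 0.0289
grip_force: 39.9
now [439.5  94.2   3.6] [179.98  -0.    84.39] w 28.9 F [-0.2  0.3  5.9] t 11.575
clock: 12.2
position: [0.4383, 0.0928, 0.0921]
orientation: [-179.8, 0.0, 84.4]
force: [0.3, 0.1, -1.1]
gripper_width: 0.0287
grip_force: 40.2
now [438.3  92.8  92.1] [-1.7983e+02  1.0000e-02  8.4390e+01] w 28.7 F [ 0.3  0.1 -1.1] t 12.2
618.5,31.6,90,90 -> [-0.17  0.   -5.61] [-43.3 185.4   1.6]
618.5,31.6,32,90 -> [-0.17  0.   -5.61] [-43.3 185.5  59.6]
```

```bash
python3 -m crank '[[0,0,-3,-14,62,0,20],[0,0,-6,-29,124,0,20],[0,0,-6,-43,185,0,20],[0,0,-6,-43,185,0,20],[0,0,-6,-43,185,20,20],[0,0,-6,-43,185,37,20],[0,0,-6,-43,185,37,20],[0,0,-6,-43,185,37,20],[0,0,-6,-43,185,37,20]]'; python3 plan.py 618.5,31.6,36,90
python3 - <<'E'
from h import *
s=cap("side");p=cap("top")
b=cv2.resize(s["color"][120:250,220:320,::-1],(462,600),interpolation=cv2.INTER_CUBIC)
t=cv2.resize(p["color"][120:190,190:295,::-1],(330,220),interpolation=cv2.INTER_CUBIC)
o=np.zeros((600,792,3),np.uint8);o[:,:462]=b;o[:220,462:]=t
cv2.imwrite('pics/c4.png',o)
for y in(-18.4,81.6):
  for x in (603.5,633.5): print(x,y,(proj(s,[x/1000,y/1000,.067])-[220,120])*4.62)
E
```

```text
clock: 13.32
position: [0.6197, 0.032, 0.057]
orientation: [179.9, 0.0, 90.4]
force: [-0.6, 0.1, -2.0]
gripper_width: 0.0288
grip_force: 40.2
now [619.7  32.   57. ] [1.7992e+02 1.0000e-02 9.0400e+01] w 28.8 F [-0.6  0.1 -2. ] t 13.325
618.5,31.6,36,90 -> [0.08 0.01 0.4 ] [-0.4 -1.2 21. ]
603.5 -18.4 [218.13238144 307.87411666]
633.5 -18.4 [268.18375229 303.88831136]
603.5 81.6 [194.9187579  190.93814689]
633.5 81.6 [242.14610475 187.46647018]
```

View pics/c4.png

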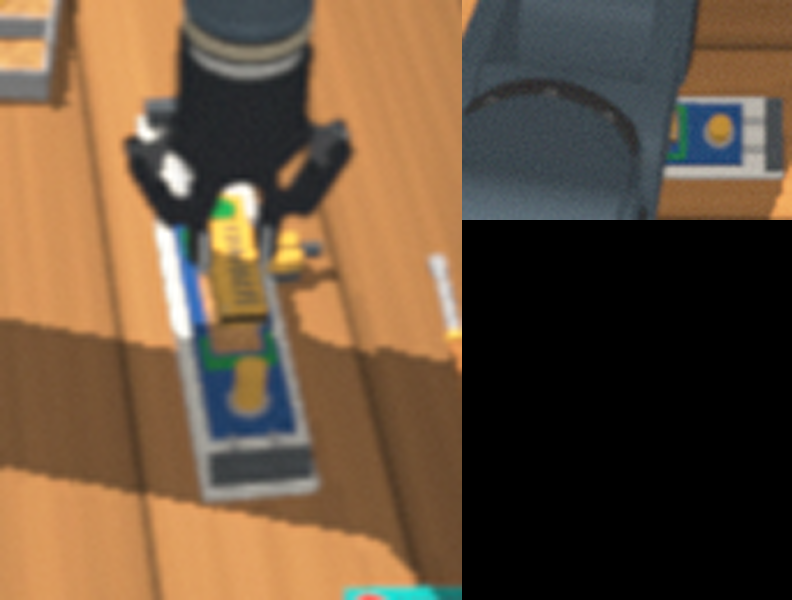

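The block is held above the nest, level to within a pixel or so, and its width lines up with the prediction. The lowest edge of its front end is at (242,318). I lower it in steps.

```bash
python3 -m crank '[[0,0,0.4,-0.4,-1.2,10,20],[0,0,0.4,-0.4,-1.2,19,20],[0,0,0.4,-0.4,-1.2,19,20],[0,0,0.4,-0.4,-1.2,19,20]]'; python3 plan.py 618.5,31.6,30,90
```

```text
clock: 13.92
position: [0.618, 0.0315, 0.037]
orientation: [-180.0, -0.0, 90.0]
force: [0.5, -0.2, -0.7]
gripper_width: 0.0284
grip_force: 40.2
now [618.   31.5  37. ] [-179.98   -0.     89.98] w 28.4 F [ 0.5 -0.2 -0.7] t 13.925
618.5,31.6,30,90 -> [-0.02 -0.   -0.02] [0.1 0.5 7. ]
```

```bash
python3 -m crank '[[0,0,0,0,0.4,3,20],[0,0,0,0,0.4,6,20],[0,0,0,0,0.4,7,20],[0,0,0,0,0.4,7,20]]'; python3 plan.py 618.5,31.6,28,90;
```

```text
clock: 14.42
position: [0.6183, 0.0316, 0.0302]
orientation: [-180.0, -0.0, 90.0]
force: [1.3, -0.4, -0.7]
gripper_width: 0.0286
grip_force: 40.2
now [618.3  31.6  30.2] [-179.99   -0.     89.99] w 28.6 F [ 1.3 -0.4 -0.7] t 14.425
618.5,31.6,28,90 -> [-0.01 -0.   -0.01] [0.  0.2 2.2]
```

```bash
python3 -m crank '[[0,0,0,0,0,1,20],[0,0,0,0,0,2,20],[0,0,0,0,0,2.5,20],[0,0,0,0,0,2.5,20]]'; python3 plan.py
```

```text
clock: 14.92
position: [0.6184, 0.0315, 0.0278]
orientation: [-180.0, 0.0, 90.0]
force: [0.9, 0.5, -0.9]
gripper_width: 0.0288
grip_force: 40.2
now [618.4  31.5  27.8] [-180.      0.     89.99] w 28.8 F [ 0.9  0.5 -0.9] t 14.925
```

```bash
python3 -m crank '[[0,0,0,0,0,1,20],[0,0,0,0,0,1,20]]'; python3 -m crank '[[0,0,0,0,0,0,36],[0,0,0,0,0,0,44],[0,0,0,0,0,0,44],[0,0,0,0,0,-4,48],[0,0,0,0,0,-40,48],[0,0,0,0,0,-75,48],[0,0,0,0,0,-75,48],[0,0,0,0,0,-75,48]]'; python3 plan.py 618.5,-53.4,105,90 618.5,-53.4,40,90
```

```text
clock: 15.18
position: [0.6185, 0.0315, 0.0276]
orientation: [180.0, 0.0, 90.0]
force: [-1.4, 0.4, 4.1]
gripper_width: 0.0288
grip_force: 40.8
clock: 16.18
position: [0.6179, 0.0316, 0.1016]
orientation: [-180.0, -0.0, 90.0]
force: [-0.1, 0.1, -0.8]
gripper_width: 0.0479
grip_force: 0.0
now [617.9  31.6 101.6] [-179.96   -0.     89.99] w 47.9 F [-0.1  0.1 -0.8] t 16.175
618.5,-53.4,105,90 -> [-0.04 -0.   -0.01] [-85.    0.6  -3.4]
618.5,-53.4,40,90 -> [-0.04 -0.   -0.01] [-85.    0.6  61.6]
```

```bash
python3 -m crank '[[0,0,0,-45,0.5,0,48],[0,0,0,-85,0.5,0,48],[0,0,0,-85,0.5,0,48],[0,0,0,-85,0.5,0,48]]'; python3 plan.py 618.5,-53.4,36,90
python3 - <<'E'
from h import *
s=cap("side")
save(s,'pics/c5.png',(225,130,310,250),5)
f=lambda X:((proj(s,X)-[225,130])*5).round(0)
for z in(.024,.037):
  for y in(-18.4,81.6):
    for x in (603.5,633.5): print(z,x,y,f([x/1000,y/1000,z]))
print('knob top',f([.6185,-.0534,.056]))
E
```

```text
clock: 16.68
position: [0.6179, -0.0531, 0.1005]
orientation: [-179.8, -0.1, 89.9]
force: [1.4, 0.4, -0.3]
gripper_width: 0.0483
grip_force: 0.0
now [617.9 -53.1 100.5] [-1.7984e+02 -7.0000e-02  8.9950e+01] w 48.3 F [ 1.4  0.4 -0.3] t 16.675
618.5,-53.4,36,90 -> [-0.16 -0.07 -0.05] [-0.4  0.8 64.5]
0.024 603.5 -18.4 [208. 335.]
0.024 633.5 -18.4 [260. 330.]
0.024 603.5 81.6 [183. 209.]
0.024 633.5 81.6 [233. 205.]
0.037 603.5 -18.4 [209. 320.]
0.037 633.5 -18.4 [262. 315.]
0.037 603.5 81.6 [184. 193.]
0.037 633.5 81.6 [234. 190.]
knob top [247. 342.]
```

View pics/c5.png

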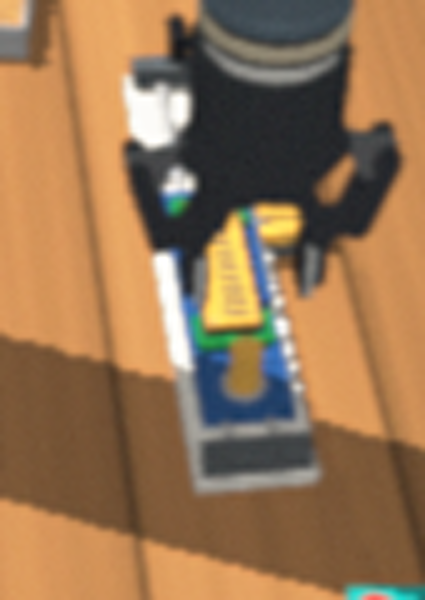

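The block's near top edge is at (235,322), where a seated block is predicted at z = 37 mm, and it lies between the green stops. The knob is at (245,368). Next I pinch the knob.

```bash
python3 -m crank '[[0,0,0,-0.3,0.6,35,48],[0,0,0,-0.3,0.6,58,48],[0,0,0,-0.3,0.6,65,48],[0,0,0,-0.3,0.6,65,48],[0,0,0,-0.3,0.6,65,10],[0,0,0,-0.3,0.6,65,10],[0,0,0,-0.3,0.6,65,10],[0,0,0,-0.3,0.6,65,10],[0,0,0,-0.3,0.6,65,10]]' 40; python3 plan.py
```

```text
clock: 17.85
position: [0.6194, -0.0538, 0.038]
orientation: [180.0, 0.0, 90.0]
force: [-3.3, -0.4, 5.6]
gripper_width: 0.0163
grip_force: 39.1
now [619.4 -53.8  38. ] [1.7999e+02 1.0000e-02 8.9990e+01] w 16.3 F [-3.3 -0.4  5.6] t 17.85
```

```bash
python3 -m crank '[[0,0,0,8,0,0,10],[0,0,0,16,0,0,10],[0,0,0,24,0,0,10],[0,0,0,32,0,0,10],[0,0,0,40,0,0,10],[0,0,0,48,0,0,10],[0,0,0,54,0,0,10],[0,0,0,58,0,0,10],[0,0,0,60,0,0,10],[0,0,0,60,0,0,10]]'; for i in 1 2 3; do python3 -m crank '[[0,0,0,1,0,0,10],[0,0,0,1,0,0,10]]' | grep -E 'posi|force'; done
```

```text
clock: 19.1
position: [0.6192, 0.005, 0.038]
orientation: [-180.0, 0.1, 90.0]
force: [-3.8, -2.9, 6.2]
gripper_width: 0.016
grip_force: 39.1
position: [0.6193, 0.0057, 0.038]
force: [-2.8, -4.5, 6.1]
grip_force: 39.1
position: [0.6193, 0.0066, 0.038]
force: [-2.6, -4.2, 6.0]
grip_force: 39.1
position: [0.6192, 0.0077, 0.038]
force: [-4.3, -4.3, 6.4]
grip_force: 39.1
```

```bash
for i in 1 2 3 4 5; do python3 -m crank '[[0,0,0,1,0,0,10],[0,0,0,1,0,0,10]]' | grep -E 'posi|^force'; done
```

```text
position: [0.6193, 0.0086, 0.038]
force: [-3.8, -3.6, 5.7]
position: [0.6192, 0.0097, 0.038]
force: [-3.5, -4.4, 7.3]
position: [0.6192, 0.0108, 0.038]
force: [-3.4, -4.1, 6.3]
position: [0.6192, 0.0124, 0.038]
force: [-3.3, -1.2, 6.7]
position: [0.6192, 0.0141, 0.038]
force: [-2.2, 0.5, 6.4]
```

```bash
for i in 1 2 3; do python3 -m crank '[[0,0,0,1,0,0,10],[0,0,0,1,0,0,10]]' | grep -E 'posi|^force'; done
```

```text
position: [0.6192, 0.0152, 0.038]
force: [-2.6, -0.6, 5.9]
position: [0.6192, 0.0162, 0.038]
force: [-3.6, 0.4, 6.4]
position: [0.6193, 0.017, 0.038]
force: [-2.4, -0.6, 6.6]
```

```bash
for i in 1 2 3 4; do python3 -m crank '[[0,0,0,0.5,0,0,10],[0,0,0,0.5,0,0,10]]' | grep -E 'posi|^force'; done
```

```text
position: [0.6192, 0.0171, 0.038]
force: [-3.5, -1.8, 6.9]
position: [0.6192, 0.0172, 0.038]
force: [-3.4, -3.1, 6.4]
position: [0.6193, 0.0173, 0.038]
force: [-3.3, -4.2, 6.4]
position: [0.6192, 0.0174, 0.038]
force: [-3.6, -5.1, 6.1]
```

The carriage was drawn on from y ≈ 11.5 mm. It then stopped at 17.2 mm while the force rose, so the ball is seated. I back the push off to relax it and check that it stays put.

```bash
python3 -m crank '[[0,0,0,-0.7,0,0,10],[0,0,0,-1.4,0,0,10],[0,0,0,-1.4,0,0,10],[0,0,0,-1.4,0,0,10],[0,0,0,-1.4,0,0,10]]'
python3 - <<'E'
from h import *
s=cap("side");p=cap("top")
b=cv2.resize(s["color"][120:240,220:320,::-1],(500,600),interpolation=cv2.INTER_CUBIC)
t=cv2.resize(p["color"][100:260,180:320,::-1],(280,320),interpolation=cv2.INTER_CUBIC)
o=np.zeros((600,780,3),np.uint8);o[:,:500]=b;o[:320,500:]=t
cv2.imwrite('pics/c6.png',o)
y=.0172+.085
for X in ([.6035,y-.05,.037],[.6335,y-.05,.037],[.6035,y+.05,.037],[.6335,y+.05,.037]): print(((proj(s,X)-[220,120])*5).round())
E
```

```text
clock: 23.48
position: [0.6192, 0.0172, 0.038]
orientation: [-180.0, 0.0, 90.0]
force: [-3.5, -1.3, 5.4]
gripper_width: 0.0164
grip_force: 39.2
[216. 279.]
[267. 275.]
[194. 162.]
[242. 159.]
```

View pics/c6.png

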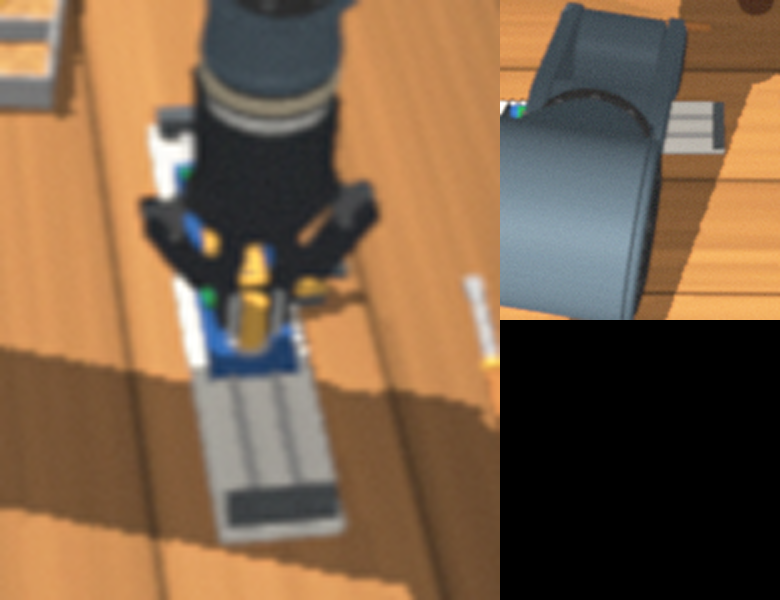

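The knob is still held at (253,320), the block rides in the nest, and the carriage stayed at 17.2 mm after the push was relaxed. That is within the range predicted for the detent.

```bash
python3 -c "
from station import workorder; print(workorder.hand_in())"
```

```text
the job is handed in; nothing more can be done
None
```

The job is handed in: the red-tagged block is flat in the reject tray, the green-tagged one is in the nest, and the slide sits at the click with the knob still gripped, though I felt the ball seat rather than saw it, and no verdict came back.

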